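Stir the ceramic beads and stopper the jar

ROBOT

A 6-joint arm with a two-finger parallel gripper is mounted at the origin on the work surface. World frame = base frame: x ahead of the robot, y to its left, z up, the work surface at z = 0. Lengths are in m, angles in rad, forces in N, time in s.
With the tool pointing down it reaches from about 0.35 to 0.875 m from the base axis. Payload 4.2 kg.
Tool frame: the origin (TCP) lies between the finger pads; the fingertips stand 25 mm ahead of it and the grasp point (between the pads) lies 6 mm ahead of it (robot.nose_length is the z of the fingertips in the tool frame, in m); z points along the fingers, y is the line along which they close (so a half turn about z gives the same grasp; the last joint's range is limited). The gripper opens to 85 mm and grips with 20 to 120 N. Pads are 22 mm wide; open, the fingers measure 114 mm over their backs; the gripper's body (76 mm by 85 mm) begins 54 mm behind the grasp point. The pads swing forward as they close: fully open they stand 13 mm farther back than shut.
Start: joints at [1.555, 0.385, 0.008, 0, -1.194, -0.259], TCP at [0.17, 0.602, 0.256] pointing down, gripper open.
Joint ranges: [-3.14, 3.14], [-1.21, 2.06], [-1.07, 1.41], [-3.16, 2.05], [-2.99, -0.16], [-3.1, 3.1]. Speed limits (rad/s): [2.79, 2.79, 3.14, 3.14, 3.14, 3.14].

INTERFACE

Orientations are given as [roll, pitch, yaw] about the fixed x, y, z axes, in that order (R = Rz(yaw) Ry(pitch) Rx(roll)).
In Python, from bench import robot, vision, spotter gives the robot as it stands.
- The arm moves only by the shell command python3 -m pendant 'ROWS'. ROWS is JSON, a list of rows, each a list of 7 numbers: the shift along the tool's x, y, z scaled (see below), then the turn, a rotation vector about the tool's x, y, z scaled (see below), then the opening, from -1 (shut) to 1 (fully open). A call has 1 to 20 rows; each row is the pose to reach, as a shift and turn from the pose commanded when the call began, along the tool's axes at that moment; what a row does not reach only later rows make up. The controller multiplies each number of a shift by 400 mm and each number of a turn by pi/4 rad. A row lasts 1/10 s, in which the tool goes at most 50 mm and 8.59 degrees, less where a joint would pass 70% of its speed; a pose out of reach is approached as far as the arm can. A call with a number of a shift or a turn outside -1 to 1 is refused whole. A call with a gripper value outside its range is refused whole. The fingers move at their own pace and stop on an object; the grip force is fixed at half the most. Time passes only in rows, so rows that repeat a pose let the fingers close. It gives the time, the measured TCP pose, the force, the opening and the grip force at its end, in the units of the state.
- robot.sense(): the state, without advancing time (a new reading comes with each control period).
- vision.camera(name): name is "side" or "top"; returns the picture (480x640x3 uint8, blue, green, red); there is no depth.
- vision.camera_model(name): a dict with "fx", "fy", "cx", "cy" (pixels), "k1" (the pictures are not rectified: a ray, as slopes to the right and down, at radius r is drawn at 1 + k1 r^2 times it, then the intrinsics apply), "camera_from_world" (4x4, takes a point from world to camera coordinates). Camera axes: x right, y down, z forward; pixel columns grow to the right and rows downward; lengths in m; the calibration is good to about 2 mm. A picture is of the moment at which its call begins. camera_model takes no time and is no camera call.
- robot.job_done(): hands the job in; it is judged then, once.
Trained networks look in the newest picture that a camera, given by its name, has taken for a name from the list of things; names that differ only in an ending like _2 or _b are one class to them, and where a whole thing is asked for, a point or a joint stands for the part that bears it (a point fixed in the world has none). Each returns a list of dicts, best first, with "confidence" (0 to 1); they miss things now and then, are a little off and sometimes report something else, mostly with a low value. They report only what shows in the picture. A call takes as long as a camera call. They do not tell look-alikes from the thing itself.
- spotter.recognise(camera, thing): "at" ([row, column] in pixels, amid what is visible of it).
- spotter.landmark_of(camera, thing): "at" ([row, column] in pixels: a listed point, or the origin of a listed thing).
The state is a dict: "clock": time; "joint_pos": joint angles; "qvel": joint speeds; "effort": joint torques, N m; "position": TCP position; "tcp_rot": TCP orientation; "contact_force": force on the tool from outside, world axes, zero at the start; "moment": the same for the moment, N m; "grip_width": finger opening in m; "grip_force": force on a finger pad.
Only numpy, scipy, OpenCV 4.12 (cv2) and the standard library are available. Lean on these libraries where they do the work, as an engineer would, in place of code of your own. Each camera call takes 0.05 s, during which the arm holds its last target. There are 200 camera calls.

TASK

Take the wooden stirring rod from its stand and, with its tip right down among the beads in the open stoneware jar, stir round in two full wide turns so that the beads shift about; then set the rod back upright in the hole of the stand, fully down, and let go. Then close the jar with the cork stopper that fits its neck, keeping hold of it until its flange is fully home on the rim before letting go. All beads must stay in the jar, and the other things are left alone.

Things in the scene. Friction and masses are not known exactly. Their poses are not given: they have to be found in the camera images.
- jar: Open round buff stoneware jar, 116 mm across its body, 90 mm tall, fixed in a square wooden cradle 134 by 134 by 20 mm. Shoulder from 45 to 66 mm height narrows to a straight neck, outer diameter 76, inner 66 mm, 24 mm long. Inside: floor 8 mm thick, inner diameter 106 mm. Origin: centre of its underside, z up along its axis.
- jar_rim (a point): Centre of the jar's mouth, level with the rim, 90 mm above its underside.
- jar_in (a point): Centre of the jar's inner floor, 8 mm above its underside.
- stirrer: Wooden stirring rod, 160 mm long, at the start hanging upright in its stand: lower 100 mm is a round rod 15 mm thick, the upper 60 mm a round handle 34 mm thick. The flat shoulder under the handle rests on the stand's top. Origin: centre of the rod's lower tip; z runs up along it to the handle.
- stirrer_shoulder (a point): On the stirring rod's axis at the underside of the handle, 100 mm above the tip.
- stand: Fixed light wood tool block, 150 (its x) by 70 (its y) by 105 mm tall, with one upright through hole 21 mm wide, chamfered 3 mm. At its other end (35 to 55 mm along its +x) two small modelling tools stand out 40 to 48 mm above its top. Origin: centre of its underside.
- stand_hole (a point): Centre of the hole's mouth on the block's top, 105 mm above the table, 35 mm along the block's -x from its middle.
- stopper: The larger brown cork stopper, the one that fits the jar, standing on the table on its plug: tapered plug 35 mm tall, 48 mm wide at the bottom and 62.4 mm at the top; flange 80 mm wide and 10 mm thick; on it a round grip 34 mm wide and 40 mm tall. 85 mm tall in all. Origin: centre of the plug's underside, z up.
- stopper_flange (a point): On the stopper's axis at the underside of the flange, 35 mm above the plug's bottom; it meets the jar's rim when the stopper is home.
- small_stopper: A smaller brown cork stopper of the same form for another jar (would drop into this one): plug 30 to 40 mm wide and 25 mm tall, flange 54 mm wide, 8 mm thick, grip 26 mm wide and 30 mm tall, 63 mm tall in all. To be left alone. Origin: centre of its underside.
- glaze_pot: Closed grey plastic pot with white cap, 68 mm wide, 85 mm tall; to be left alone. Origin: centre of its underside.
- spatula: Wooden-handled spatula 190 mm long lying on the table; to be left alone. Origin: its underside, about the middle.
- bead0_center (a point): Centre of a loose white ceramic bead, a smooth ball 22 mm across, in the jar (five alike, in one layer on its floor round an open middle at the start).
- bead1_center (a point): Centre of a loose white ceramic bead, a smooth ball 22 mm across, in the jar (five alike, in one layer on its floor round an open middle at the start).
- bead2_center (a point): Centre of a loose white ceramic bead, a smooth ball 22 mm across, in the jar (five alike, in one layer on its floor round an open middle at the start).
- bead3_center (a point): Centre of a loose white ceramic bead, a smooth ball 22 mm across, in the jar (five alike, in one layer on its floor round an open middle at the start).
- bead4_center (a point): Centre of a loose white ceramic bead, a smooth ball 22 mm across, in the jar (five alike, in one layer on its floor round an open middle at the start).
Mind the look-alikes: they are no part of the job. Leave any turquoise look-alike of the jar alone.

How it is judged:
By the outcome, as a careful person would: the job done as asked, in the order asked, and still so for the second after the job is handed in, with the robot touching nothing.
It also fails if it takes over 70 s, if anything falls off the work surface, if the arm or the gripper's body presses on something with over 40 N, if the wrist force passes 120 N, or if a joint passes its speed limit or range.

## Working session

There is one attempt and no reset: what is moved stays moved. The work goes in short steps, Python scripts to look and compute and a shell command to move; the robot and the scene stay as the last step left them, time stands still between calls to the robot, and variables do not carry over. Pictures are saved under pics/ and viewed, at most 10 in all, crops included, and the job is handed in when it is done.

```bash
mkdir -p pics; ls; cat > h.py <<'E'
import numpy as np, cv2
from bench import robot, vision, spotter
from scipy.spatial.transform import Rotation as R
def ray(cam,at):
    m=vision.camera_model(cam); v,u=at
    d=np.array([(u-m['cx'])/m['fx'],(v-m['cy'])/m['fy']]); s=d.copy()
    for _ in range(30): s=d/(1+m['k1']*(s@s))
    T=np.array(m['camera_from_world']); A=T[:3,:3]
    return -A.T@T[:3,3], A.T@np.array([s[0],s[1],1])
def at_z(cam,at,z):
    c,d=ray(cam,at); return c+d*(z-c[2])/d[2]
def tri(a1,a2):  # side, top
    c,d=ray('side',a1); e,f=ray('top',a2)
    t=np.linalg.lstsq(np.c_[d,-f],e-c,rcond=None)[0]
    p,q=c+d*t[0],e+f*t[1]; return (p+q)/2, np.linalg.norm(p-q)
def proj(cam,p):
    m=vision.camera_model(cam); T=np.array(m['camera_from_world']); q=T[:3,:3]@np.array(p)+T[:3,3]
    s=q[:2]/q[2]; s=s*(1+m['k1']*(s@s)); return [s[1]*m['fy']+m['cy'], s[0]*m['fx']+m['cx']]
def rows(target,yaw=None):
    "shift/turn numbers from present pose to target TCP position"
    s=robot.sense(); M=R.from_euler('xyz',s['tcp_rot']); return M.inv().apply(np.array(target)-s['position'])/0.4
E
python3 - <<'E'
from h import *
np.set_printoptions(precision=4,suppress=True)
for c in('side','top'):
    cv2.imwrite(f'pics/{c}0.png',vision.camera(c))
    print(c,ray(c,[240,320]))
    for t in ['jar','jar_rim','jar_in','stirrer','stirrer_shoulder','stand','stand_hole','stopper','stopper_flange','small_stopper','glaze_pot','spatula','bead0_center']:
        print(t,[(np.round(x['at']).tolist(),round(x['confidence'],2)) for x in spotter.landmark_of(c,t)[:6]])
print(robot.sense())
E
```

```text
pics
side (array([0.4461, 1.0261, 0.7976]), array([ 0.0544, -0.8315, -0.5531]))
jar [([359.0, 435.0], 0.96), ([222.0, 421.0], 0.9), ([254.0, 383.0], 0.8), ([291.0, 316.0], 0.6)]
jar_rim [([258.0, 317.0], 0.82), ([228.0, 388.0], 0.7)]
jar_in [([220.0, 421.0], 0.73)]
stirrer [([317.0, 320.0], 0.44)]
stirrer_shoulder [([314.0, 321.0], 0.69)]
stand [([344.0, 306.0], 0.97)]
stand_hole [([315.0, 318.0], 0.77), ([345.0, 306.0], 0.7), ([226.0, 287.0], 0.68)]
stopper [([226.0, 287.0], 0.72), ([284.0, 220.0], 0.61)]
stopper_flange [([219.0, 289.0], 0.89), ([313.0, 317.0], 0.46)]
small_stopper [([220.0, 349.0], 0.58)]
glaze_pot [([288.0, 218.0], 0.89), ([313.0, 323.0], 0.23)]
spatula [([244.0, 233.0], 0.78), ([230.0, 286.0], 0.22)]
bead0_center []
top (array([ 0.3319, -0.0215,  1.0877]), array([ 0.1568,  0.0232, -0.9874]))
jar [([370.0, 192.0], 0.87), ([236.0, 295.0], 0.71), ([316.0, 379.0], 0.68), ([374.0, 476.0], 0.61)]
jar_rim [([321.0, 382.0], 0.94), ([376.0, 490.0], 0.76), ([228.0, 292.0], 0.73)]
jar_in [([320.0, 376.0], 0.84), ([374.0, 477.0], 0.78), ([233.0, 297.0], 0.74), ([367.0, 196.0
[... 202 characters left out ...]
.76)]
stopper_flange [([181.0, 420.0], 0.73), ([264.0, 462.0], 0.48)]
small_stopper [([265.0, 462.0], 0.85)]
glaze_pot [([123.0, 289.0], 0.86)]
spatula [([122.0, 370.0], 0.73)]
bead0_center [([222.0, 290.0], 0.54)]
{'clock': 1.4, 'joint_pos': array([ 1.5546,  0.3847,  0.0079, -0.    , -1.194 , -0.2586]), 'qvel': array([ 0.0018,  0.0003, -0.0008, -0.0003,  0.0001, -0.0009]), 'effort': array([  0.001 , -39.2091,  18.8612,   4.1906,  -0.0004,   0.    ]), 'position': array([0.1696, 0.6015, 0.2563]), 'tcp_rot': array([-3.1416,  0.    , -0.2748]), 'contact_force': array([ 0.1343, -0.247 ,  0.0788]), 'moment': array([ 0.0158, -0.0243,  0.0626]), 'grip_force': 0.0, 'grip_width': 0.08560556858848595}
```

View pics/top0.png

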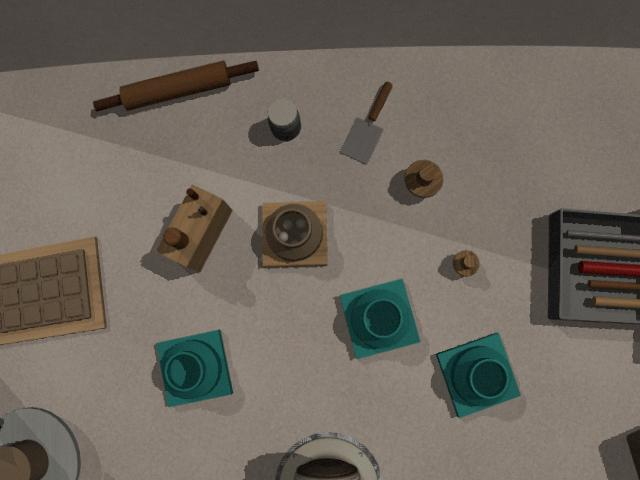

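View pics/side0.png

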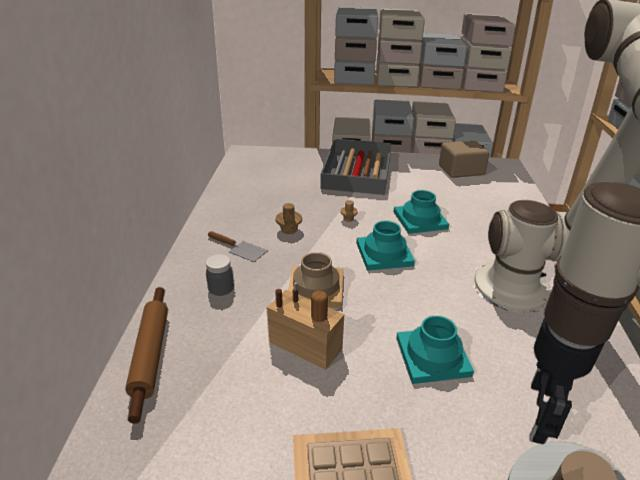

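The top view shows the buff jar with white beads at (228,292), the stirrer's round handle at (238,174) in the stand and the larger stopper at (180,422). The look-alikes are:
- Jar: turquoise jars at (370,192), (318,381) and (375,478).
- Stopper: the small stopper at (264,465).
- Stirrer: the two small modelling tools in the stand at (194,190) and (211,202).

By the description I choose the buff jar, the 54 px-tall thick handle and the bigger cork. Next I check the fit in one overlay crop.

```bash
cat > ov.py <<'E'
from h import *
np.set_printoptions(precision=4,suppress=True)
def circ(img,cam,c,z,r,col,S,o):
    p=[proj(cam,[c[0]+r*np.cos(a),c[1]+r*np.sin(a),z])[::-1] for a in np.linspace(0,6.283,40)]
    cv2.polylines(img,[np.int32((np.array(p)-o+0.5)*S)],True,col,1)
def crop(cam,u,v,w,hh,S):
    im=cv2.imread(f'pics/{cam}0.png')[v:v+hh,u:u+w]; return cv2.resize(im,None,fx=S,fy=S,interpolation=cv2.INTER_CUBIC),np.array([u,v])
E
python3 - <<'E'
from ov import *
rim=at_z('top',[228,292],.09); 
print('rim',rim, tri([258,317],[228,292]))
sh=at_z('top',[241,181],.105); print('hole',sh,tri([315,318],[241,181]))
print('stand',at_z('top',[230,201],0),at_z('side',[344,306],0))
fl=at_z('top',[181,420],.035); print('flange',fl,tri([219,289],[181,420]))
print('top of grip',at_z('top',[175,426],.085), 'handle top',at_z('top',[237,174],.165))
a,o=crop('top',150,160,200,125,4)
circ(a,'top',rim,.09,.038,(0,255,0),4,o);circ(a,'top',rim,.09,.033,(0,255,0),4,o)
circ(a,'top',sh,.165,.017,(0,255,0),4,o);circ(a,'top',sh,.105,.017,(0,255,255),4,o)
cv2.imwrite('pics/c1.png',a)
b,o=crop('top',390,140,100,75,4); circ(b,'top',fl,.045,.04,(0,255,0),4,o);circ(b,'top',fl,.085,.017,(0,255,0),4,o)
s,o=crop('side',250,190,100,75,4); circ(s,'side',fl,.045,.04,(0,255,0),4,o);circ(s,'side',fl,.085,.017,(0,255,0),4,o)
s2,o=crop('side',260,240,100,75,4); circ(s2,'side',sh,.165,.017,(0,255,0),4,o);circ(s2,'side',rim,.09,.038,(0,255,0),4,o)
cv2.imwrite('pics/c1.png',a[:,:800])
cv2.imwrite('pics/c2.png',np.vstack([np.hstack([b,s]),np.hstack([s2,np.zeros_like(s2)])]))
E
```

```text
rim [0.5156 0.0559 0.09  ] (array([0.5152, 0.0552, 0.0984]), np.float64(0.002265559789304608))
hole [0.4938 0.2719 0.105 ] (array([0.4953, 0.2709, 0.1083]), np.float64(0.004168057175349164))
stand [0.5338 0.2595 0.    ] [0.5249 0.2498 0.    ]
flange [ 0.6175 -0.2083  0.035 ] (array([ 0.6172, -0.2065,  0.0459]), np.float64(0.0050894388281545406))
top of grip [ 0.6159 -0.2121  0.085 ] handle top [0.4917 0.2673 0.165 ]
```

View pics/c1.png

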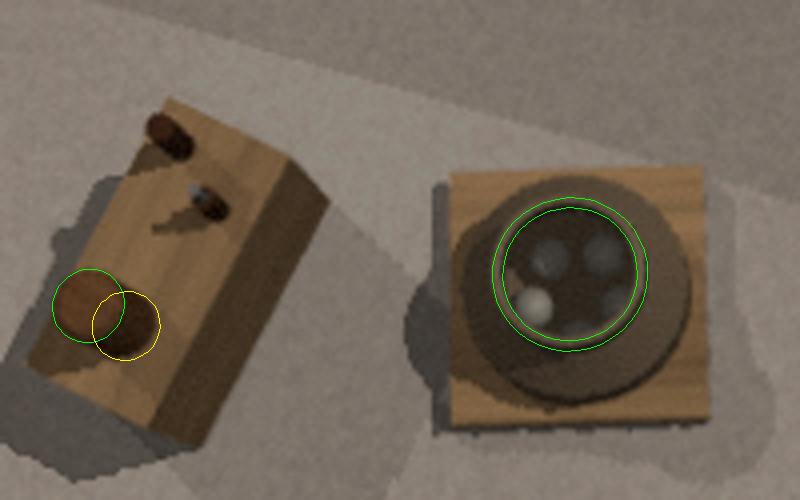

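View pics/c2.png

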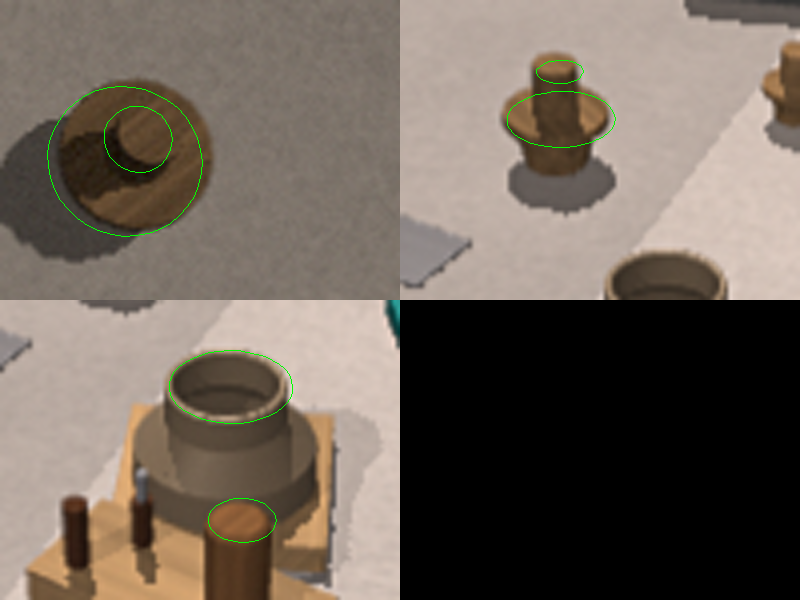

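The overlays fit the buff jar's rim, the thick handle and the big cork; the cork still needs a 2 px correction. The side view sits about 1 px off, which is within calibration. I refine the cork and work out the first shifts.

```bash
python3 - <<'E'
from ov import *
f=at_z('top',[178.25,423.25],.045); g=at_z('top',[174,425.25],.085)
fs=at_z('side',[190+118/4-.5,250+555/4-.5],.045); gs=at_z('side',[190+67/4-.5,250+556/4-.5],.085)
print(f,g,fs,gs)
print('rim side',at_z('side',[240+86/4-.5,260+226/4-.5],.09),'handle side',at_z('side',[240+221/4-.5,260+238/4-.5],.165))
print('rows to above handle',rows([.4938,.2715,.2563]),rows([.4938,.2715,.151]))
E
```

```text
[ 0.6205 -0.2136  0.045 ] [ 0.618  -0.2107  0.085 ] [ 0.3251 -0.2376  0.045 ] [ 0.3276 -0.2442  0.085 ]
rim side [0.5186 0.0561 0.09  ] handle side [0.4958 0.2728 0.165 ]
rows to above handle [ 1.0041  0.5742 -0.    ] [1.0041 0.5742 0.2632]
```

```bash
python3 -m pendant '[[1,0.57,0,0,0,0,1],[1,0.57,0,0,0,0,1],[1,0.57,0,0,0,0,1],[1,0.57,0,0,0,0,1],[1,0.57,0,0,0,0,1],[1,0.57,0,0,0,0,1],[1,0.57,0,0,0,0,1],[1,0.57,0,0,0,0,1],[1,0.57,0,0,0,0,1],[1,0.57,0,0,0,0,1],[1,0.57,0,0,0,0,1],[1,0.57,0,0,0,0,1],[1,0.57,0,0,0,0,1]]'
python3 - <<'E'
from h import *
print('stopper side', at_z('side',[190+118/4-.5,250+155/4-.5],.045), at_z('side',[190+67/4-.5,250+156/4-.5],.085))
print(rows([.4945,.272,.151]),robot.sense()['joint_pos'])
E
```

```text
clock: 2.7
position: [0.4918, 0.2747, 0.2564]
tcp_rot: [-3.141, 0.0, -0.273]
contact_force: [0.4, -0.7, -0.2]
grip_width: 0.0853
grip_force: 0.0
stopper side [ 0.62220878 -0.20894624  0.045     ] [ 0.62135997 -0.21508126  0.085     ]
[0.00820591 0.00471239 0.26353845] [ 7.96829504e-01  2.79967312e-01 -1.46187708e-01 -1.96725742e-04
 -1.14442383e+00  5.01195818e-01]
```

```bash
python3 -m pendant '[[0.008,0.005,0.08,0,0,0,1],[0.008,0.005,0.16,0,0,0,1],[0.008,0.005,0.22,0,0,0,1],[0.008,0.005,0.263,0,0,0,1],[0.008,0.005,0.263,0,0,0,1],[0.008,0.005,0.263,0,0,0,1]]' && python3 -m pendant '[[0,0,0,0,0,0,-1],[0,0,0,0,0,0,-1],[0,0,0,0,0,0,-1],[0,0,0,0,0,0,-1],[0,0,0,0,0,0,-1],[0,0,0,0,0,0,-1],[0,0,0,0,0,0,-1],[0,0,0,0,0,0,-1]]'
```

```text
clock: 3.3
position: [0.495, 0.2719, 0.1517]
tcp_rot: [-3.141, -0.001, -0.273]
contact_force: [-0.3, -0.3, 0.7]
grip_width: 0.0859
grip_force: 0.0
clock: 4.1
position: [0.4959, 0.2713, 0.152]
tcp_rot: [-3.14, -0.001, -0.274]
contact_force: [-0.1, 0.9, 6.7]
grip_width: 0.0326
grip_force: 59.7
```

```bash
python3 -m pendant '[[0,0,-0.05,0,0,0,-1],[0,0,-0.12,0,0,0,-1],[0,0,-0.2,0,0,0,-1],[0,0,-0.27,0,0,0,-1],[0,0,-0.325,0,0,0,-1],[0,0,-0.325,0,0,0,-1],[0,0,-0.325,0,0,0,-1]]'
python3 - <<'E'
from ov import *
s=robot.sense(); print(s['position'],s['contact_force'],s['grip_width'])
cv2.imwrite('pics/side0.png',vision.camera('side'))
p=np.array(s['position']); a,o=crop('side',230,130,160,150,4)
tip=p[2]-.152+.005
for z,r in((tip,.0075),(tip+.1,.0075),(tip+.1,.017)): circ(a,'side',p,z,r,(0,255,0),4,o)
cv2.imwrite('pics/c3.png',a)
print(spotter.landmark_of('side','stirrer')[:2], proj('side',[p[0],p[1],tip]))
print('to jar', rows([.517,.056,p[2]]))
E
```

```text
clock: 4.8
position: [0.4945, 0.2703, 0.2799]
tcp_rot: [3.14, 0.002, -0.275]
contact_force: [-0.9, 0.5, -0.8]
grip_width: 0.0324
grip_force: 60.5
[0.4945 0.2703 0.2799] [-0.8788  0.4594 -0.8394] 0.0324011094115354
[{'at': [304.8, 318.9], 'confidence': 0.74}] [np.float64(306.0493960794341), np.float64(319.5407278599357)]
to jar [ 0.2     0.4997 -0.0012]
```

View pics/c3.png

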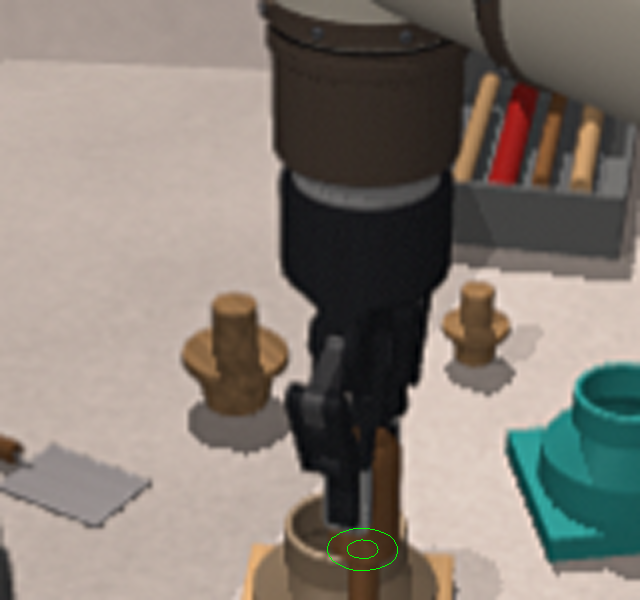

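The rod hangs upright in the grip. Its shoulder at crop (548,363) lies just where the model predicts, so the TCP agrees with the side camera.

```bash
python3 - <<'E'
from h import *
b=[at_z('top',[160+y/4-.5,150+x/4-.5],.019)[:2]+[.002,0] for x,y in((548,258),(603,253),(533,307),(617,303),(575,328))]
c=np.array([.518,.0557]); print(np.array(b),np.linalg.norm(b-c,axis=1))
print(rows([*c,.28]),rows([*c,.19]))
E
```

```text
[[0.53954364 0.07285393]
 [0.54133216 0.04397241]
 [0.51377666 0.08106807]
 [0.51461095 0.03715724]
 [0.50206513 0.05929077]] [0.0275388  0.02611372 0.02571722 0.01884993 0.01633444]
[ 0.2025676   0.49974404 -0.00138947] [0.20318274 0.49900653 0.22360848]
```

```bash
python3 -m pendant '[[0.05,0.12,0,0,0,0,-1],[0.1,0.24,0,0,0,0,-1],[0.15,0.36,0,0,0,0,-1],[0.18,0.44,0,0,0,0,-1],[0.203,0.5,0,0,0,0,-1],[0.203,0.5,0,0,0,0,-1],[0.203,0.5,0,0,0,0,-1],[0.203,0.5,0.05,0,0,0,-1],[0.203,0.5,0.1,0,0,0,-1],[0.203,0.5,0.15,0,0,0,-1],[0.203,0.5,0.2,0,0,0,-1],[0.203,0.5,0.224,0,0,0,-1],[0.203,0.5,0.224,0,0,0,-1],[0.203,0.5,0.224,0,0,0,-1]]'
python3 - <<'E'
from ov import *
s=robot.sense(); p=np.array(s['position']); print(p,s['contact_force'])
im=vision.camera('side'); cv2.imwrite('pics/side0.png',im)
cv2.imwrite('pics/top0.png',vision.camera('top'))
a,o=crop('side',270,210,100,110,5); tip=p[2]-.147
circ(a,'side',p,tip+.1,.017,(0,255,0),5,o); circ(a,'side',[.518,.0557],.09,.038,(0,255,255),5,o); circ(a,'side',[.518,.0557],.09,.033,(0,255,255),5,o)
cv2.imwrite('pics/c4.png',a)
E
```

```text
clock: 6.3
position: [0.5196, 0.0569, 0.192]
tcp_rot: [-3.141, -0.001, -0.274]
contact_force: [-0.5, -0.5, -0.1]
grip_width: 0.0324
grip_force: 60.5
[0.5196 0.0569 0.192 ] [-0.462  -0.536  -0.0955]
```

View pics/c4.png

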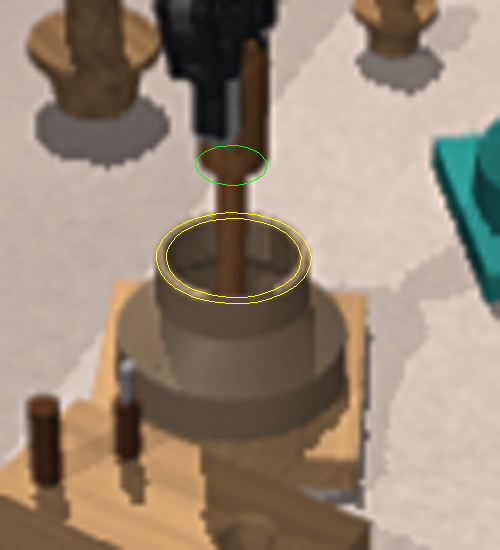

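The rod is inside the mouth. The rim model, centred at crop (257,233), fits the jar. Now I lower the tip among the beads.

```bash
python3 -m pendant '[[0,0,0.02,0,0,0,-1],[0,0,0.04,0,0,0,-1],[0,0,0.05,0,0,0,-1],[0,0,0.06,0,0,0,-1],[0,0,0.07,0,0,0,-1],[0,0,0.078,0,0,0,-1],[0,0,0.078,0,0,0,-1],[0,0,0.078,0,0,0,-1]]'
```

```text
clock: 7.2
position: [0.5192, 0.0562, 0.1603]
tcp_rot: [3.142, -0.0, -0.275]
contact_force: [1.2, -0.5, -0.8]
grip_width: 0.0327
grip_force: 60.5
```

```bash
python3 -m pendant '[[0.01,0.001,0.006,0,0,0,-1],[0.02,0.002,0.006,0,0,0,-1],[0.03,0.003,0.006,0,0,0,-1],[0.04,0.003,0.006,0,0,0,-1],[0.048,0.003,0.006,0,0,0,-1],[0.048,0.003,0.006,0,0,0,-1]]'
```

```text
clock: 7.8
position: [0.5378, 0.0497, 0.1579]
tcp_rot: [-3.142, -0.0, -0.275]
contact_force: [-0.2, 0.9, -0.1]
grip_width: 0.0326
grip_force: 60.5
```

```bash
python3 -m pendant '[[-0.0025,0.0155,0,0,0,0,-1],[-0.0095,0.0295,0,0,0,0,-1],[-0.0205,0.0405,0,0,0,0,-1],[-0.0345,0.0475,0,0,0,0,-1],[-0.05,0.05,0,0,0,0,-1],[-0.0655,0.0475,0,0,0,0,-1],[-0.0795,0.0405,0,0,0,0,-1],[-0.0905,0.0295,0,0,0,0,-1],[-0.0975,0.0155,0,0,0,0,-1],[-0.1,0,0,0,0,0,-1],[-0.0975,-0.0155,0,0,0,0,-1],[-0.0905,-0.0295,0,0,0,0,-1],[-0.0795,-0.0405,0,0,0,0,-1],[-0.0655,-0.0475,0,0,0,0,-1],[-0.05,-0.05,0,0,0,0,-1],[-0.0345,-0.0475,0,0,0,0,-1],[-0.0205,-0.0405,0,0,0,0,-1],[-0.0095,-0.0295,0,0,0,0,-1],[-0.0025,-0.0155,0,0,0,0,-1],[0,0,0,0,0,0,-1]]'
```

```text
clock: 9.8
position: [0.5373, 0.0491, 0.1579]
tcp_rot: [3.141, 0.0, -0.275]
contact_force: [-0.4, -0.6, -0.3]
grip_width: 0.0322
grip_force: 60.5
```

```bash
python3 -m pendant '[[-0.0025,0.0155,0,0,0,0,-1],[-0.0095,0.0295,0,0,0,0,-1],[-0.0205,0.0405,0,0,0,0,-1],[-0.0345,0.0475,0,0,0,0,-1],[-0.05,0.05,0,0,0,0,-1],[-0.0655,0.0475,0,0,0,0,-1],[-0.0795,0.0405,0,0,0,0,-1],[-0.0905,0.0295,0,0,0,0,-1],[-0.0975,0.0155,0,0,0,0,-1],[-0.1,0,0,0,0,0,-1],[-0.0975,-0.0155,0,0,0,0,-1],[-0.0905,-0.0295,0,0,0,0,-1],[-0.0795,-0.0405,0,0,0,0,-1],[-0.0655,-0.0475,0,0,0,0,-1],[-0.05,-0.05,0,0,0,0,-1],[-0.0345,-0.0475,0,0,0,0,-1],[-0.0205,-0.0405,0,0,0,0,-1],[-0.0095,-0.0295,0,0,0,0,-1],[-0.0025,-0.0155,0,0,0,0,-1],[0,0,0,0,0,0,-1]]' && python3 -m pendant '[[-0.0025,0.0155,0,0,0,0,-1],[-0.0095,0.0295,0,0,0,0,-1],[-0.0205,0.0405,0,0,0,0,-1],[-0.0205,0.0405,0,0,0,0,-1],[-0.03,0.02,0,0,0,0,-1],[-0.04,0.01,0,0,0,0,-1],[-0.05,0,0,0,0,0,-1],[-0.05,0,-0.03,0,0,0,-1],[-0.05,0,-0.1,0,0,0,-1],[-0.05,0,-0.18,0,0,0,-1],[-0.05,0,-0.25,0,0,0,-1],[-0.05,0,-0.31,0,0,0,-1],[-0.05,0,-0.31,0,0,0,-1],[-0.05,0,-0.31,0,0,0,-1]]'
python3 - <<'E'
from ov import *
s=robot.sense(); p=np.array(s['position'])
cv2.imwrite('pics/side0.png',vision.camera('side'))
print(rows([.4952,.2713,p[2]]))
E
```

```text
clock: 11.8
position: [0.5373, 0.0491, 0.1579]
tcp_rot: [3.142, 0.0, -0.275]
contact_force: [-0.4, 0.1, -0.1]
grip_width: 0.0322
grip_force: 60.5
clock: 13.2
position: [0.5179, 0.0555, 0.2826]
tcp_rot: [-3.14, -0.001, -0.275]
contact_force: [-0.2, -0.2, -0.9]
grip_width: 0.0323
grip_force: 60.5
[-0.2001 -0.5046 -0.0025]
```

```bash
python3 - <<'E'
from ov import *
print('side c4',at_z('side',[315.5,319.1],.105))
a=cv2.imread('pics/side0.png')
for t in ('side','top'):
    im=vision.camera(t); cv2.imwrite(f'pics/{t}0.png',im)
    r=spotter.landmark_of(t,'stand_hole')[:2]; print(t,[(x['at'],x['confidence'],at_z(t,x['at'],.105)) for x in r])
S=6
a,o=crop('side',290,290,60,50,S); b,o2=crop('top',155,215,60,50,S)
circ(a,'side',[.495,.2712],.105,.0135,(0,255,0),S,o); circ(b,'top',[.493,.2712],.105,.0135,(0,255,0),S,o2)
cv2.imwrite('pics/c5.png',np.hstack([a,b]))
E
```

```text
side c4 [0.4953 0.2682 0.105 ]
side [([314.9, 319.7], 0.59, array([0.4942, 0.2662, 0.105 ]))]
top [([241.2, 180.8], 0.82, array([0.4934, 0.2723, 0.105 ])), ([228.0, 292.0], 0.58, array([0.5128, 0.0548, 0.105 ]))]
```

View pics/c5.png

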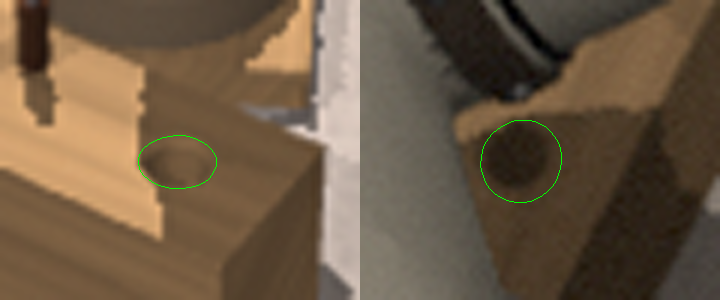

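The hole, at side crop (161,178) and top crop (160,521), coincides with the pose the rod came from. I take it straight back there.

```bash
python3 -m pendant '[[-0.05,-0.12,0,0,0,0,-1],[-0.1,-0.24,0,0,0,0,-1],[-0.15,-0.36,0,0,0,0,-1],[-0.18,-0.45,0,0,0,0,-1],[-0.201,-0.503,0,0,0,0,-1],[-0.201,-0.503,0,0,0,0,-1],[-0.201,-0.503,0,0,0,0,-1],[-0.201,-0.503,0.04,0,0,0,-1],[-0.201,-0.503,0.07,0,0,0,-1],[-0.201,-0.503,0.09,0,0,0,-1],[-0.201,-0.503,0.11,0,0,0,-1],[-0.201,-0.503,0.13,0,0,0,-1],[-0.201,-0.503,0.13,0,0,0,-1],[-0.201,-0.503,0.13,0,0,0,-1]]'
```

```text
clock: 14.85
position: [0.4954, 0.2707, 0.2299]
tcp_rot: [3.141, -0.0, -0.275]
contact_force: [0.0, -0.1, 0.4]
grip_width: 0.0327
grip_force: 60.6
```

```bash
python3 -m pendant '[[0,0,0.05,0,0,0,-1],[0,0,0.1,0,0,0,-1],[0,0,0.14,0,0,0,-1],[0,0,0.17,0,0,0,-1],[0,0,0.185,0,0,0,-1],[0,0,0.19,0,0,0,-1],[0,0,0.194,0,0,0,-1],[0,0,0.194,0,0,0,-1],[0,0,0.194,0,0,0,-1]]'
```

```text
clock: 15.75
position: [0.4955, 0.271, 0.1529]
tcp_rot: [-3.141, -0.001, -0.275]
contact_force: [0.5, 0.5, 0.1]
grip_width: 0.0324
grip_force: 60.6
```

```bash
python3 -m pendant '[[0,0,0.002,0,0,0,-1],[0,0,0.004,0,0,0,-1],[0,0,0.006,0,0,0,-1],[0,0,0.006,0,0,0,-1]]'
```

```text
clock: 16.15
position: [0.4958, 0.2712, 0.152]
tcp_rot: [-3.14, -0.002, -0.274]
contact_force: [-3.0, -0.9, 8.0]
grip_width: 0.0326
grip_force: 61.6
```

The shoulder has seated (8 N up), so I release and rise.

```bash
python3 -m pendant '[[0,0,0,0,0,0,1],[0,0,0,0,0,0,1],[0,0,0,0,0,0,1],[0,0,0,0,0,0,1],[0,0,0,0,0,0,1],[0,0,0,0,0,0,1],[0,0,0,0,0,0,1]]' && python3 -m pendant '[[0,0,-0.05,0,0,0,1],[0,0,-0.12,0,0,0,1],[0,0,-0.2,0,0,0,1],[0,0,-0.26,0,0,0,1],[0,0,-0.26,0,0,0,1],[0,0,-0.26,0,0,0,1]]'
python3 - <<'E'
from ov import *
s=robot.sense(); print(rows([.621,-.212,.256]))
cv2.imwrite('pics/side0.png',vision.camera('side'))
a,o=crop('side',260,200,120,100,5)
a,o=crop('side',260,240,120,110,5); circ(a,'side',[.4952,.271],.165,.017,(0,255,0),5,o); circ(a,'side',[.4952,.271],.105,.017,(0,255,255),5,o)
cv2.imwrite('pics/c6.png',a)
E
```

```text
clock: 16.85
position: [0.4952, 0.2707, 0.1498]
tcp_rot: [3.141, 0.0, -0.275]
contact_force: [-0.7, -0.6, -1.1]
grip_width: 0.0855
grip_force: 0.0
clock: 17.45
position: [0.4951, 0.2708, 0.2542]
tcp_rot: [-3.141, -0.0, -0.275]
contact_force: [-0.4, 0.7, -0.9]
grip_width: 0.0854
grip_force: 0.0
[ 0.6308  1.0761 -0.0057]
```

View pics/c6.png

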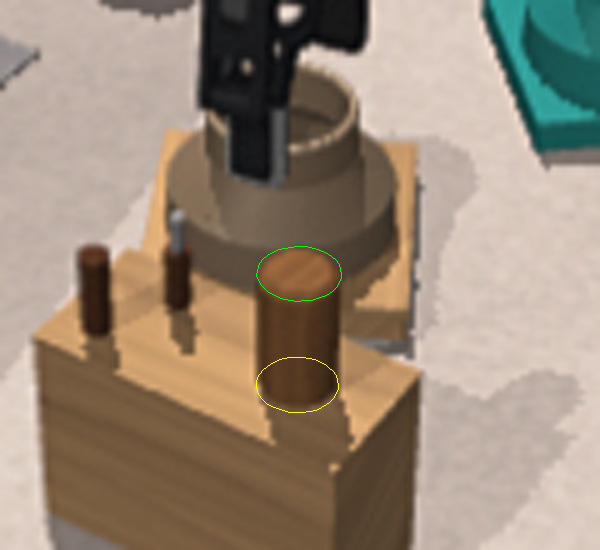

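The rod stands upright with its shoulder down on the block, top at crop (273,299). Next is the larger cork.

```bash
python3 -m pendant '[[0.06,0.1,0,0,0,0,1],[0.12,0.2,0,0,0,0,1],[0.18,0.3,0,0,0,0,1],[0.24,0.4,0,0,0,0,1],[0.3,0.5,0,0,0,0,1],[0.36,0.6,0,0,0,0,1],[0.42,0.7,0,0,0,0,1],[0.48,0.8,0,0,0,0,1],[0.54,0.9,0,0,0,0,1],[0.6,0.96,0,0,0,0,1],[0.63,1,0,0,0,0,1],[0.63,1,0,0,0,0,1],[0.63,1,0,0,0,0,1],[0.63,1,0,0,0,0,1]]'
python3 - <<'E'
from h import *
print(rows([.621,-.212,.15]),rows([.621,-.212,.075]))
E
```

```text
clock: 18.9
position: [0.6287, -0.1817, 0.2532]
tcp_rot: [3.141, 0.002, -0.274]
contact_force: [-0.5, -0.7, 0.3]
grip_width: 0.0855
grip_force: 0.0
[0.00226822 0.07809388 0.25798485] [0.00256759 0.07807569 0.44548461]
```

```bash
python3 -m pendant '[[0.002,0.04,0,0,0,0,1],[0.002,0.078,0,0,0,0,1],[0.002,0.078,0.1,0,0,0,1],[0.002,0.078,0.2,0,0,0,1],[0.002,0.078,0.3,0,0,0,1],[0.002,0.078,0.37,0,0,0,1],[0.002,0.078,0.42,0,0,0,1],[0.002,0.078,0.442,0,0,0,1],[0.002,0.078,0.442,0,0,0,1],[0.002,0.078,0.442,0,0,0,1]]' && python3 -m pendant '[[0,0,0,0,0,0,-1],[0,0,0,0,0,0,-1],[0,0,0,0,0,0,-1],[0,0,0,0,0,0,-1],[0,0,0,0,0,0,-1],[0,0,0,0,0,0,-1],[0,0,0,0,0,0,-1],[0,0,0,0,0,0,-1]]'
```

```text
clock: 19.9
position: [0.6222, -0.2133, 0.0784]
tcp_rot: [3.142, -0.002, -0.275]
contact_force: [0.4, 0.2, 0.4]
grip_width: 0.0854
grip_force: 0.0
clock: 20.7
position: [0.622, -0.2129, 0.078]
tcp_rot: [3.142, -0.001, -0.274]
contact_force: [-1.3, 0.9, 5.9]
grip_width: 0.0323
grip_force: 59.6
```

```bash
python3 -m pendant '[[0,0,-0.03,0,0,0,-1],[0,0,-0.1,0,0,0,-1],[0,0,-0.2,0,0,0,-1],[0,0,-0.3,0,0,0,-1],[0,0,-0.375,0,0,0,-1],[0,0,-0.375,0,0,0,-1],[0,0,-0.375,0,0,0,-1]]'
python3 - <<'E'
from ov import *
s=robot.sense(); p=np.array(s['position']); print(p,s['contact_force'],rows([.518,.0557,p[2]]))
for t in('side','top'): cv2.imwrite(f'pics/{t}0.png',vision.camera(t))
z=p[2]-.078
a,o=crop('side',240,130,80,90,5)
for h,r in((0,.024),(.035,.04),(.045,.04)): circ(a,'side',p,z+h,r,(0,255,0),5,o)
b,o=crop('top',390,120,80,90,5)
for h,r in((.035,.04),(.045,.04)): circ(b,'top',p-[.002,0,0],z+h,r,(0,255,0),5,o)
cv2.imwrite('pics/c7.png',np.hstack([a,b]))
E
```

```text
clock: 21.4
position: [0.6213, -0.2126, 0.2276]
tcp_rot: [-3.141, -0.001, -0.275]
contact_force: [0.8, 0.1, -1.4]
grip_width: 0.0324
grip_force: 59.6
[ 0.6213 -0.2126  0.2276] [ 0.7623  0.1337 -1.3919] [-0.4308 -0.5754  0.0003]
```

View pics/c7.png

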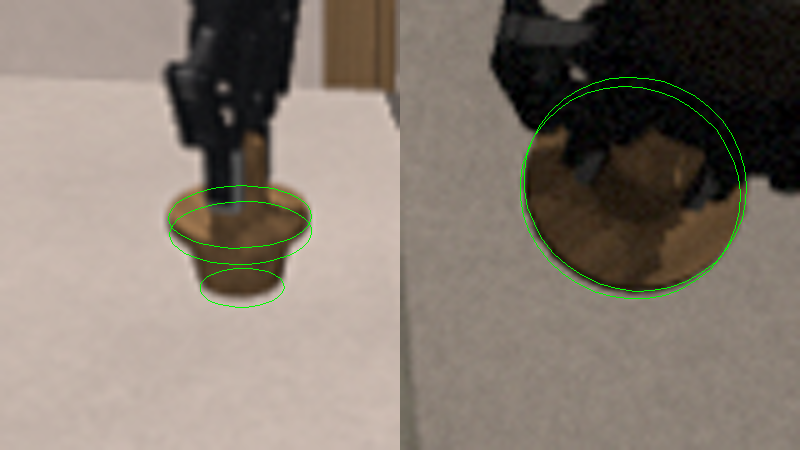

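The cork hangs straight and centred in the grip: flange at side crop x 168–311, exactly as modelled. Now I take it over the jar.

```bash
python3 -m pendant '[[-0.04,-0.06,0,0,0,0,-1],[-0.11,-0.15,0,0,0,0,-1],[-0.18,-0.24,0,0,0,0,-1],[-0.25,-0.33,0,0,0,0,-1],[-0.31,-0.42,0,0,0,0,-1],[-0.37,-0.5,0,0,0,0,-1],[-0.41,-0.55,0,0,0,0,-1],[-0.432,-0.575,0,0,0,0,-1],[-0.432,-0.575,0,0,0,0,-1],[-0.432,-0.575,0.05,0,0,0,-1],[-0.432,-0.575,0.1,0,0,0,-1],[-0.432,-0.575,0.1,0,0,0,-1],[-0.432,-0.575,0.1,0,0,0,-1]]'
python3 - <<'E'
from ov import *
s=robot.sense(); p=np.array(s['position']); print(p,s['contact_force'],rows([.5178,.0557,p[2]]))
for t in('side','top'): cv2.imwrite(f'pics/{t}0.png',vision.camera(t))
z=p[2]-.078; print(z)
a,o=crop('side',270,190,100,120,5)
for h,r in((0,.024),(.035,.04),(.045,.04)): circ(a,'side',p,z+h,r,(0,255,0),5,o)
circ(a,'side',[.518,.0557],.09,.038,(0,255,255),5,o)
cv2.imwrite('pics/c8.png',a)
E
```

```text
clock: 22.8
position: [0.518, 0.0545, 0.1869]
tcp_rot: [3.14, 0.001, -0.276]
contact_force: [0.2, 1.0, 0.2]
grip_width: 0.0326
grip_force: 59.7
[0.518  0.0545 0.1869] [0.2144 0.9769 0.1903] [-0.0013 -0.0028 -0.    ]
0.1088738885906795
```

View pics/c8.png

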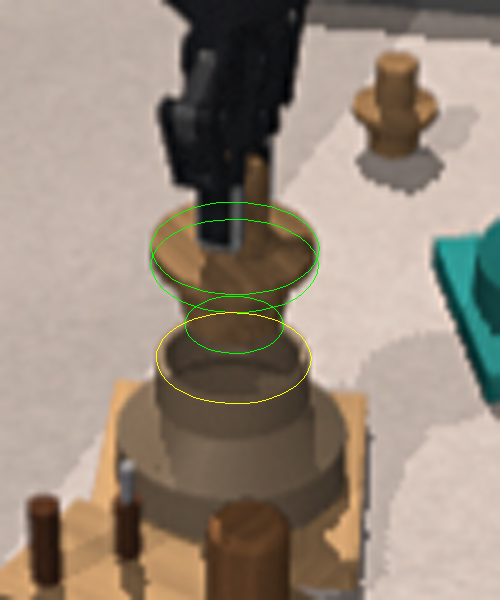

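The cork is centred over the mouth: flange centre at crop x 235 against rim centre 234. I lower it in slow steps.

```bash
python3 -m pendant '[[-0.001,-0.002,0.02,0,0,0,-1],[-0.001,-0.002,0.04,0,0,0,-1],[-0.001,-0.002,0.06,0,0,0,-1],[-0.001,-0.002,0.075,0,0,0,-1],[-0.001,-0.002,0.09,0,0,0,-1],[-0.001,-0.002,0.1,0,0,0,-1],[-0.001,-0.002,0.1,0,0,0,-1]]'
```

```text
clock: 23.6
position: [0.5171, 0.0562, 0.1464]
tcp_rot: [3.141, 0.001, -0.275]
contact_force: [-0.0, -0.2, -0.7]
grip_width: 0.0323
grip_force: 59.7
```

```bash
python3 -m pendant '[[0,0,0.006,0,0,0,-1],[0,0,0.012,0,0,0,-1],[0,0,0.018,0,0,0,-1],[0,0,0.024,0,0,0,-1],[0,0,0.024,0,0,0,-1]]'; python3 -m pendant '[[0,0,0.003,0,0,0,-1],[0,0,0.006,0,0,0,-1],[0,0,0.006,0,0,0,-1]]'
```

```text
clock: 24.1
position: [0.5172, 0.0562, 0.1372]
tcp_rot: [3.141, 0.001, -0.275]
contact_force: [0.4, -0.1, -0.3]
grip_width: 0.0325
grip_force: 59.7
clock: 24.4
position: [0.5175, 0.0564, 0.1351]
tcp_rot: [-3.141, -0.0, -0.275]
contact_force: [-0.5, 1.3, -0.6]
grip_width: 0.0322
grip_force: 59.7
```

```bash
python3 -m pendant '[[0,0,0.003,0,0,0,-1],[0,0,0.006,0,0,0,-1],[0,0,0.006,0,0,0,-1]]';  python3 -m pendant '[[0,0,0.002,0,0,0,-1],[0,0,0.004,0,0,0,-1],[0,0,0.004,0,0,0,-1]]'
```

```text
clock: 24.7
position: [0.5178, 0.0566, 0.1329]
tcp_rot: [-3.141, -0.001, -0.275]
contact_force: [0.5, 2.0, -0.8]
grip_width: 0.0323
grip_force: 59.8
clock: 25.0
position: [0.5178, 0.0565, 0.1326]
tcp_rot: [-3.141, -0.001, -0.274]
contact_force: [-3.5, 2.0, 9.0]
grip_width: 0.0324
grip_force: 60.4
```

```bash
python3 -m pendant '[[0,0,0.002,0,0,0,-1],[0,0,0.003,0,0,0,-1],[0,0,0.003,0,0,0,-1]]'
python3 - <<'E'
from ov import *
cv2.imwrite('pics/side0.png',vision.camera('side'))
a,o=crop('side',280,220,75,75,8); cv2.imwrite('pics/c9.png',a)
E
```

```text
clock: 25.3
position: [0.5178, 0.0565, 0.1326]
tcp_rot: [-3.141, -0.002, -0.274]
contact_force: [-5.4, 1.0, 14.2]
grip_width: 0.033
grip_force: 61.1
```

View pics/c9.png

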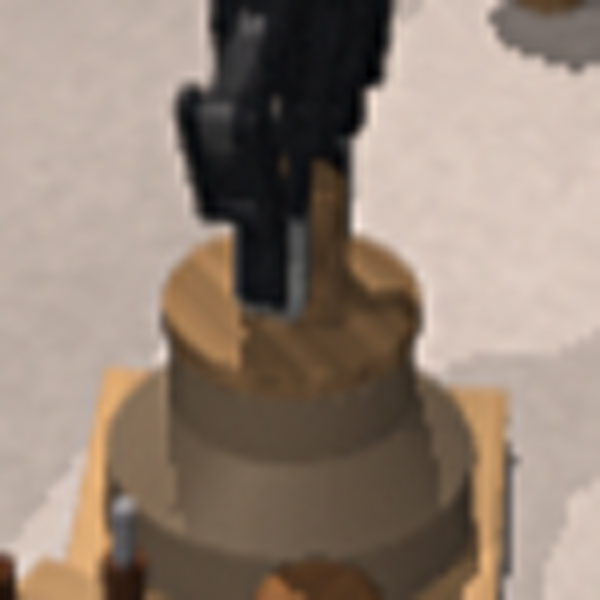

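The flange lies flush on the rim all round at crop (390,290), and extra pushing gave no further travel. I release and rise.

```bash
python3 -m pendant '[[0,0,0,0,0,0,1],[0,0,0,0,0,0,1],[0,0,0,0,0,0,1],[0,0,0,0,0,0,1],[0,0,0,0,0,0,1],[0,0,0,0,0,0,1],[0,0,0,0,0,0,1]]' && python3 -m pendant '[[0,0,-0.04,0,0,0,1],[0,0,-0.1,0,0,0,1],[0,0,-0.2,0,0,0,1],[0,0,-0.3,0,0,0,1],[0,0,-0.35,0,0,0,1],[0,0,-0.35,0,0,0,1],[0,0,-0.35,0,0,0,1]]'
python3 - <<'E'
from ov import *
im=vision.camera('side')
for t,p in(('stopper_flange',[.5178,.0562,.09]),('stirrer_shoulder',[.4952,.271,.105])):
    print(t,[(x['at'],round(x['confidence'],2)) for x in spotter.landmark_of('side',t)[:3]],proj('side',p))
old=cv2.imread('pics/side0.png'); print('flange region change',np.abs(old[263:285,296:336].astype(int)-im[263:285,296:336]).mean())
E
```

```text
clock: 26.05
position: [0.5175, 0.0562, 0.1298]
tcp_rot: [3.141, 0.0, -0.275]
contact_force: [0.9, -0.1, 0.6]
grip_width: 0.0854
grip_force: 0.0
clock: 26.75
position: [0.5171, 0.0563, 0.2697]
tcp_rot: [-3.141, 0.0, -0.275]
contact_force: [0.2, -0.3, -1.0]
grip_width: 0.0852
grip_force: 0.0
stopper_flange [([259.0, 316.5], 0.88), ([287.0, 218.8], 0.67)] [np.float64(261.0439252653193), np.float64(316.3410781427167)]
stirrer_shoulder [([311.4, 318.3], 0.9), ([260.1, 317.9], 0.64)] [np.float64(316.4172873585434), np.float64(319.02768498623533)]
flange region change 2.936742424242424
```

```bash
python3 - <<'E'
from ov import *
im=vision.camera('side'); c=cv2.imread('pics/c2.png')[300:600,:400]
t=cv2.resize(im[240:315,260:360],None,fx=4,fy=4,interpolation=cv2.INTER_CUBIC)
patch=c[196:290,200:280]; r=cv2.matchTemplate(t,patch,cv2.TM_CCOEFF_NORMED); print('handle match',cv2.minMaxLoc(r)[1::2],'expect (200,196)')
patch=c[190:290,25:165]; r=cv2.matchTemplate(t,patch,cv2.TM_CCOEFF_NORMED); print('stand match',cv2.minMaxLoc(r)[1::2],'expect (25,190)')
E
```

```text
handle match (0.5202795267105103, (200, 197)) expect (200,196)
stand match (0.9998810887336731, (25, 190)) expect (25,190)
```

```bash
python3 -c "
from bench import robot
print(robot.job_done())"
```

```text
the job is handed in; nothing more can be done
None
```

I stirred the beads two full turns (20 mm radius), put the rod back fully down in its stand, seated the cork flush on the jar's rim and handed in at about 27 s; I never counted the beads after stirring, and I viewed 11 pictures, one over the limit of 10.

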